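Sort the overhaul parts into the bench trays

ROBOT

A 6-joint arm with a two-finger parallel gripper is mounted at the origin on the work surface. World frame = base frame: x ahead of the robot, y to its left, z up, the work surface at z = 0. Lengths are in m, angles in rad, forces in N, time in s.
With the tool pointing down it reaches from about 0.275 to 0.85 m from the base axis. Payload 5.2 kg.
Tool frame: the origin (TCP) lies on the centre line of the jaws, within the pads' length; the fingertips stand 22 mm ahead of it and the grasp point (between the pads) lies 3 mm ahead of it; z points along the fingers, y is the line along which they close (so a half turn about z gives the same grasp; the last joint's range is limited). The gripper opens to 85 mm and grips with 20 to 120 N. Pads are 22 mm wide; open, the fingers measure 114 mm over their backs; the gripper's body (76 mm by 85 mm) begins 54 mm behind the grasp point. The pads swing forward as they close: fully open they stand 13 mm farther back than shut.
Start: joints at [1.102, 0.259, 1.535, -0, 1.348, -0.203], TCP at [0.144, 0.531, 0.253] pointing down, gripper open.
Joint ranges: [-3.14, 3.14], [-0.91, 2.08], [0.19, 2.58], [-1.22, 4.36], [0.22, 2.71], [-3.12, 3.12]. Speed limits (rad/s): [2.57, 2.57, 3.14, 3.14, 3.14, 3.14].

INTERFACE

Orientations are given as a rotation vector (axis times angle).
In Python, from rig import get_state, capture, camera_info, close_job gives the robot as it stands.
- The arm moves only by the tool jog_arm, never from a script. Its arguments are lists of equal length, an entry for each row: "translation": the shift along the tool's x, y, z normalised to -1 to 1, where 1 is 200 mm, a list of three; "delta_rot": the turn, a rotation vector about the tool's x, y, z normalised to -1 to 1, where 1 is 90 degrees, a list of three; "claw": the opening, from -1 (shut) to 1 (fully open). A call has exactly 8 rows; each row is the pose to reach, as a shift and turn from the pose commanded when the call began, along the tool's axes at that moment; what a row does not reach only later rows make up. A row lasts 1/8 s, in which the tool goes at most 62.5 mm and 10.7 degrees, less where a joint would pass 70% of its speed; a pose out of reach is approached as far as the arm can. A call with a number of a shift or a turn outside -1 to 1 is refused whole. A call with a gripper value outside its range is refused whole. The fingers move at their own pace and stop on an object; the grip force is fixed at half the most. Time passes only in rows, so rows that repeat a pose let the fingers close, or fill a call up. It gives the time, the measured TCP pose, the force, the opening and the grip force at its end, in the units of the state.
- get_state(): the state, without advancing time (a new reading comes with each control period).
- capture(name): name is "scene" or "top"; returns the picture (420x560x3 uint8, red, green, blue); there is no depth.
- camera_info(name): a dict with "K" (3x3 intrinsics, pixels), "D" ([k1, k2, p1, p2, k3] as OpenCV has them; the pictures are not rectified), "view" (4x4, takes a point from world to camera coordinates). Camera axes: x right, y down, z forward; pixel columns grow to the right and rows downward; lengths in m; the calibration is good to about 2 mm. A picture is of the moment at which its call begins. camera_info takes no time and is no camera call.
- close_job(): hands the job in; it is judged then, once.
The state is a dict: "time_s": time; "q": joint angles; "dq": joint speeds; "joint_efforts": joint torques, N m; "ee_pos": TCP position; "tool_rot": TCP orientation; "contact_force": force on the tool from outside, world axes, zero at the start; "moment": the same for the moment, N m; "gripper_width": opening from 0.0 (shut) to 1.0 (fully open); "gripper_force": force on a finger pad.
Only numpy, scipy, OpenCV 4.12 (cv2) and the standard library are available. Lean on these libraries where they do the work, as an engineer would, in place of code of your own. Each camera call takes 0.05 s, during which the arm holds its last target. There are 200 camera calls.

TASK

Clear up the loose parts left on the bench after the overhaul: both steel nuts go in the blue tray, both brass bushings in the yellow tray, and the black rubber mount in the red tray. Leave every part resting flat on the floor of its tray, the same way up as it is now, with nothing leaning on a wall or on another part. Do not knock or shift the spanner or the oil bottle.

Things in the scene. Friction and masses are not known exactly. Their poses are not given: they have to be found in the camera images.
- big_nut: (sizes in mm) large bright steel hexagon nut lying flat, 41 across flats, 47 across corners, 22 high, with a hole about 25 wide; about 0.17 kg. Origin at the centre of its underside, z up; its x axis is square to one pair of flats (the other pairs are at 60 and 120 degrees).
- small_nut: (sizes in mm) smaller steel hexagon nut lying flat, 30 across flats, 35 across corners, 18 high, hole about 17; about 0.07 kg. Origin at the centre of its underside, z up; its x axis is square to one pair of flats.
- wide_bush: (sizes in mm) short wide brass bushing (plain round ring) on its flat end, 45 outside diameter, 30 bore, 25 high; about 0.16 kg. Origin at the centre of its underside, z up.
- tall_bush: (sizes in mm) tall narrow brass bushing (plain round tube) standing on end, 32 outside diameter, 20 bore, 40 high; about 0.14 kg. Origin at the centre of its underside, z up.
- mount: (sizes in mm) black rubber machine mount standing upright: round block 40 diameter, 28 high, hard enough to treat as rigid, with a steel stud 10 diameter and 18 long standing on top (46 high in all); about 0.09 kg. Origin at the centre of its underside, z up.
- blue_tray: (sizes in mm) open blue plastic tray, fixed to the bench, 145 (its x) x 150 (its y) x 30 high, walls and floor 4 thick, so inside 137 x 142 and the inner floor is 4 above the origin; origin at the centre of the underside on the bench top (z = 0), z up. Turned at most about 12 degrees from square to the bench.
- yellow_tray: (sizes in mm) open yellow plastic tray, fixed to the bench, 145 (its x) x 150 (its y) x 30 high, walls and floor 4 thick, so inside 137 x 142 and the inner floor is 4 above the origin; origin at the centre of the underside on the bench top (z = 0), z up. Turned at most about 12 degrees from square to the bench.
- red_tray: (sizes in mm) open red plastic tray, fixed to the bench, 145 (its x) x 150 (its y) x 30 high, walls and floor 4 thick, so inside 137 x 142 and the inner floor is 4 above the origin; origin at the centre of the underside on the bench top (z = 0), z up. Turned at most about 12 degrees from square to the bench.
- spanner: (sizes in mm) loose spanner lying flat on the bench to the robot's right of the work, about 180 long and under 60 wide, its length (x axis) roughly along world x; origin near the middle of its length. To be left alone.
- oiler: (sizes in mm) loose white oil bottle with a red cap standing on the bench to the robot's left of the work, 56 diameter, 140 high; origin at the centre of its underside. To be left alone.
Things that resemble listed ones, but are neither listed nor needed, are in the scene too. What is shaped like the wide_bush but purple is not meant. What is shaped like the tall_bush but green is not meant.

How it is judged:
By the outcome, as a careful person would: the job done as asked, in the order asked, and still so for the second after the job is handed in, with the robot touching nothing.
It also fails if it takes over 115 s, if anything falls off the work surface, if the arm or the gripper's body presses on something with over 40 N, if the wrist force passes 120 N, or if a joint passes its speed limit or range.

## Working session

There is one attempt and no reset: what is moved stays moved. The work goes in short steps, Python scripts to look and compute and a tool call to move; the robot and the scene stay as the last step left them, time stands still between calls to the robot, and variables do not carry over. Pictures are saved under pics/ and viewed, at most 14 in all, crops included, and the job is handed in when it is done.

Besides the shell and the picture viewer there is one more tool, called after "Request:" as name(argument=value, ...) on one line, values as JSON. jog_arm: Moves the arm, as the interface text tells. Its arguments: {"type":"object","properties":{"translation":{"type":"array","items":{"type":"array","items":{"type":"number","minimum":-1,"maximum":1}}},"delta_rot":{"type":"array","items":{"type":"array","items":{"type":"number","minimum":-1,"maximum":1}}},"claw":{"type":"array","items":{"type":"number"}}},"required":["translation","delta_rot","claw"]}

```bash
mkdir -p pics; ls
python3 - <<'E'
from rig import *
import cv2,numpy as np
np.set_printoptions(precision=4,suppress=True)
for n in("scene","top"):
    im=capture(n); cv2.imwrite(f"pics/{n}0.png",im[:,:,::-1])
    print(n,camera_info(n))
print(get_state())
E
```

```text
pics
scene {'K': array([[413.2514,   0.    , 273.5059],
       [  0.    , 413.2514, 207.386 ],
       [  0.    ,   0.    ,   1.    ]]), 'D': array([-0.0444,  0.    ,  0.    ,  0.    ,  0.    ]), 'view': array([[ 0.4919,  0.8707, -0.0006, -0.227 ],
       [ 0.7489, -0.4234, -0.5098, -0.3497],
       [-0.4441,  0.2504, -0.8603,  1.2948],
       [ 0.    ,  0.    ,  0.    ,  1.    ]])}
top {'K': array([[418.4689,   0.    , 278.515 ],
       [  0.    , 418.4689, 210.8298],
       [  0.    ,   0.    ,   1.    ]]), 'D': array([-0.0377,  0.    ,  0.    ,  0.    ,  0.    ]), 'view': array([[-0.0231, -0.9997,  0.0032,  0.0194],
       [-0.9799,  0.022 , -0.1985,  0.4789],
       [ 0.1983, -0.0077, -0.9801,  0.9535],
       [ 0.    ,  0.    ,  0.    ,  1.    ]])}
{'time_s': 0.1, 'q': array([ 1.1022,  0.2593,  1.536 ,  0.    ,  1.348 , -0.2028]), 'dq': array([ 0.0011, -0.0019, -0.0019,  0.0002,  0.0005,  0.0001]), 'joint_efforts': array([  0.0016, -44.6974, -29.125 ,  -0.0003,   0.0064,  -0.    ]), 'ee_pos': array([0.1443, 0.5303, 0.2525]), 'tool_rot': array([-0.4162, -3.1133,  0.0025]), 'contact_force': array([-0.3304,  0.5018,  0.213 ]), 'moment': array([-0.035 , -0.0765, -0.0196]), 'gripper_force': 0.0, 'gripper_width': 1.0009434418824663}
```

View pics/scene0.png

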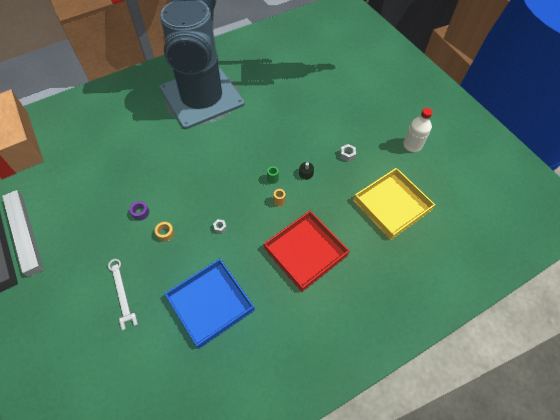

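View pics/top0.png

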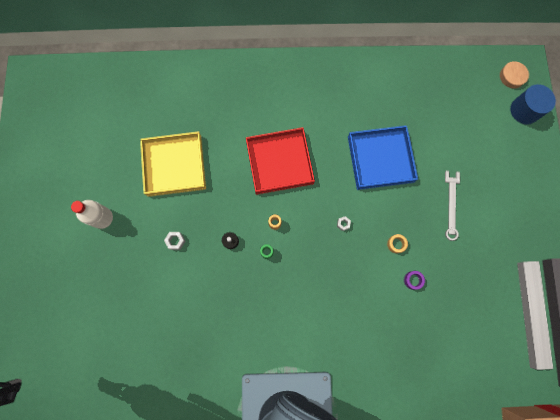

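The scene view shows everything. In top: big nut (174,240), mount (230,240), tall bush (275,221), small nut (344,223), wide bush (398,244). Decoys: green (267,251) and purple (415,281). Trays: yellow (173,165), red (281,160), blue (383,157). Arm out of the way.

```bash
cat > h.py <<'E'
import cv2,numpy as np
from rig import *
np.set_printoptions(precision=4,suppress=True)
def und(n,px):
    c=camera_info(n); return cv2.undistortPoints(np.float64(px).reshape(-1,1,2),c["K"],c["D"]).reshape(-1,2)
def tri(a,b):
    P=[camera_info(n)["view"][:3] for n in("scene","top")]
    X=cv2.triangulatePoints(P[0],P[1],und("scene",a).T,und("top",b).T); return (X[:3]/X[3]).T
def plane(n,px,z):
    V=camera_info(n)["view"];R=V[:3,:3];c=-R.T@V[:3,3]
    d=np.c_[und(n,px),np.ones(len(und(n,px)))]@R
    return c+d*((z-c[2])/d[:,2:])
def proj(n,X):
    c=camera_info(n);V=c["view"]
    return cv2.projectPoints(np.float64(X).reshape(-1,1,3),cv2.Rodrigues(V[:3,:3])[0],V[:3,3],c["K"],c["D"])[0].reshape(-1,2)
def masks(im):
    H=cv2.cvtColor(im,cv2.COLOR_RGB2HSV).astype(int);h,s,v=H[...,0],H[...,1],H[...,2]
    r,g,b=[im[...,i].astype(int) for i in range(3)]
    return dict(blue=(abs(h-110)<10)&(s>150)&(v>70),red=((h<5)|(h>174))&(s>150)&(v>70),yellow=(abs(h-29)<6)&(s>130)&(v>90),
      brass=(abs(h-17)<7)&(s>90)&(v>90),steel=(s<70)&(v>100),dark=(v<45)&(g<r+22))
def blobs(m,near,rad,amin=12):
    cs,_=cv2.findContours(m.astype(np.uint8),cv2.RETR_EXTERNAL,cv2.CHAIN_APPROX_NONE)
    out=[]
    for c in cs:
        hl=cv2.convexHull(c); M=cv2.moments(hl)
        if M["m00"]<amin: continue
        p=np.array([M["m10"],M["m01"]])/M["m00"]
        if np.hypot(*(p-near))<rad: out.append((M["m00"],p,c))
    return sorted(out,key=lambda t:-t[0])
E
python3 - <<'E'
from h import *
I={n:capture(n) for n in("scene","top")};M={n:masks(I[n]) for n in I}
parts=dict(big_nut=("steel",(348,152),(174,240)),small_nut=("steel",(220,226),(344,223)),wide=("brass",(164,231),(398,244)),tall=("brass",(280,197),(275,221)),mount=("dark",(307,170),(230,240)))
for k,(m,a,b) in parts.items():
    r=[blobs(M[n][m],p,12) for n,p in(("scene",a),("top",b))]
    if not(r[0] and r[1]): print(k,"none",len(r[0]),len(r[1]));continue
    print(k,[ (len(q),q[0][0],q[0][1]) for q in r],tri(r[0][0][1],r[1][0][1]))
for k,a,b in(("blue",(210,303),(383,157)),("red",(307,250),(281,160)),("yellow",(394,203),(173,165))):
    r=[blobs(M[n][k],p,25) for n,p in(("scene",a),("top",b))]
    C=[]
    for q in r:
        hl=cv2.convexHull(q[0][2]);e=cv2.approxPolyDP(hl,6,True)[:,0].astype(float);C.append(e)
    print(k,[c.tolist() for c in C])
    if all(len(c)==4 for c in C):
        P=plane("scene",C[0],.03);Q=plane("top",C[1],.03)
        o=[np.argmin(np.hypot(*(Q-p)[:,:2].T)) for p in P]
        X=tri(C[0],C[1][o]);print(X,X.mean(0),"top@.03",Q.mean(0),"scene@.03",P.mean(0))
        e=[X[(i+1)%4]-X[i] for i in range(4)]
        print([round(np.degrees(np.arctan2(v[1],v[0])),1) for v in e])
for n in("top","scene"):   # steel/nut zoom
    pass
c1=cv2.resize(I["top"][195:275,150:430],None,fx=2.85,fy=2.85,interpolation=cv2.INTER_CUBIC)
a=[cv2.resize(I["top"][y-14:y+14,x-14:x+14],(260,260),interpolation=cv2.INTER_CUBIC) for x,y in((174,240),(344,223),(230,240))]
cv2.imwrite("pics/crop1.png",np.vstack([cv2.resize(c1,(780,220)),np.hstack(a)])[:,:,::-1])
E
```

```text
big_nut [(1, 181.5, array([348.3223, 151.73  ])), (1, 275.0, array([173.6333, 239.9115]))] [[0.419  0.2659 0.0162]]
small_nut [(1, 136.5, array([219.685, 225.619])), (1, 150.5, array([343.402 , 223.0842]))] [[ 0.4519 -0.1511  0.0128]]
wide [(1, 260.0, array([164.0571, 230.975 ])), (1, 278.0, array([397.4125, 243.3639]))] [[ 0.3982 -0.2802  0.0155]]
tall [(1, 151.5, array([278.956 , 197.3839])), (1, 128.0, array([274.5, 221.5]))] [[0.4579 0.0185 0.0225]]
mount [(1, 69.5, array([305.2398, 174.2542])), (1, 77.5, array([233.1419, 242.8602]))] [[ 0.4126  0.1254 -0.0044]]
blue [[[219.0, 258.0], [254.0, 310.0], [198.0, 348.0], [165.0, 292.0]], [[406.0, 126.0], [417.0, 179.0], [357.0, 189.0], [349.0, 133.0]]]
[[ 0.5353 -0.1903  0.0199]
 [ 0.6866 -0.1781  0.0149]
 [ 0.7017 -0.3247  0.0198]
 [ 0.5554 -0.3371  0.0321]] [ 0.6198 -0.2575  0.0217] top@.03 [ 0.6166 -0.2557  0.03  ] scene@.03 [ 0.6225 -0.2579  0.03  ]
[np.float64(4.6), np.float64(-84.1), np.float64(-175.1), np.float64(97.8)]
red [[[310.0, 211.0], [348.0, 251.0], [301.0, 290.0], [264.0, 243.0]], [[302.0, 128.0], [313.0, 183.0], [256.0, 193.0], [246.0, 138.0]]]
[[ 0.5317  0.065   0.0223]
 [ 0.674   0.0864  0.0261]
 [ 0.7003 -0.0593  0.018 ]
 [ 0.5534 -0.079   0.0217]] [0.6149 0.0033 0.0221] top@.03 [0.6122 0.0035 0.03  ] scene@.03 [0.6178 0.0011 0.03  ]
[np.float64(8.6), np.float64(-79.8), np.float64(-172.4), np.float64(98.6)]
yellow [[[396.0, 168.0], [434.0, 205.0], [390.0, 239.0], [353.0, 199.0]], [[205.0, 185.0], [145.0, 193.0], [141.0, 139.0], [198.0, 132.0]]]
[[0.5359 0.3379 0.0295]
 [0.6774 0.3535 0.0276]
 [0.6962 0.2068 0.0126]
 [0.5548 0.189  0.016 ]] [0.6161 0.2718 0.0214] top@.03 [0.6137 0.2713 0.03  ] scene@.03 [0.6186 0.2659 0.03  ]
[np.float64(6.3), np.float64(-82.7), np.float64(-172.8), np.float64(97.2)]
```

View pics/crop1.png

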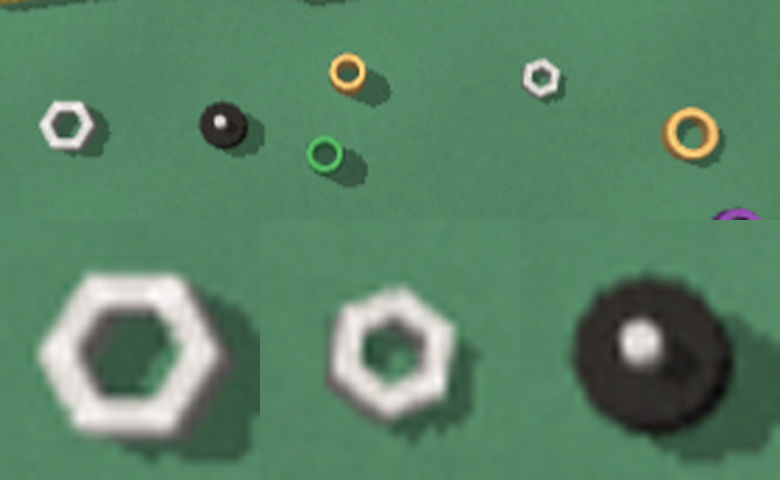

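The crop shows the big nut's flats facing image up/down (flat normals about −1°, 59°). The small nut's corners point up/down (normals about 85°, 25°). The mount's stud is at its centre.

```bash
cat > plan.py <<'E'
from h import *
import sys
from scipy.spatial.transform import Rotation as Ro
# args: x y z phi(deg of tool y in world, mod 180)
s=get_state();R=Ro.from_rotvec(s["tool_rot"]).as_matrix()
phi=np.degrees(np.arctan2(R[1,1],R[0,1]));print("t",s["time_s"],"tcp",s["ee_pos"],"phi",round(phi,1),"q1,q6",s["q"][[0,5]],"g",s["gripper_width"],s["gripper_force"])
for a in sys.argv[1:]:
    x,y,z,f=map(float,a.split(","))
    d=R.T@(np.array([x,y,z])-s["ee_pos"])/.2
    dphi=(f-phi+90)%180-90
    print(a,"shift",d.round(4),"rotz",round(-dphi/90,4))
E
python3 - <<'E'
from h import *
I={n:capture(n) for n in("scene","top")}
def dk(im):
    r,g,b=[im[...,i].astype(int) for i in range(3)];return (g-r<14)&(g<95)
P=dict(big_nut=("steel",(348,152),(174,240),.011),small_nut=("steel",(220,226),(344,223),.009),wide=("brass",(164,231),(398,244),.0125),tall=("brass",(280,197),(275,221),.02),mount=("dark",(307,170),(230,240),.014))
for k,(m,a,b,z) in P.items():
    r=[]
    for n,p in(("scene",a),("top",b)):
        M=masks(I[n]);M["dark"]=dk(I[n]);r.append(blobs(M[m],p,12)[0])
    print(k,r[0][0],r[1][0],tri(r[0][1],r[1][1])[0],plane("scene",r[0][1],z)[0],plane("top",r[1][1],z)[0])
E
python3 plan.py 0.418,0.2655,0.12,59.3
```

```text
big_nut 181.5 275.0 [0.419  0.2659 0.0162] [0.4161 0.2691 0.011 ] [0.4197 0.2671 0.011 ]
small_nut 136.5 149.5 [ 0.452  -0.1512  0.0131] [ 0.4499 -0.1505  0.009 ] [ 0.4526 -0.1521  0.009 ]
wide 260.0 277.0 [ 0.3981 -0.2803  0.0154] [ 0.3965 -0.28    0.0125] [ 0.3984 -0.2814  0.0125]
tall 151.5 127.0 [0.458  0.0186 0.0226] [0.4565 0.0192 0.02  ] [0.4586 0.0188 0.02  ]
mount 174.0 198.5 [0.4149 0.1284 0.0158] [0.4139 0.1293 0.014 ] [0.4151 0.1285 0.014 ]
t 0.3 tcp [0.1444 0.5305 0.253 ] phi 74.8 q1,q6 [ 1.1022 -0.2028] g 0.9980843625151371 0.0
0.418,0.2655,0.12,59.3 shift [-1.6681 -0.919   0.6655] rotz 0.1719
```

Request:
jog_arm(translation=[[-0.2,-0.1,0],[-0.4,-0.2,0],[-0.6,-0.32,0],[-0.8,-0.44,0],[-0.9,-0.5,0],[-1,-0.55,0],[-1,-0.55,0],[-1,-0.55,0]], delta_rot=[[0,0,0],[0,0,0.05],[0,0,0.1],[0,0,0.15],[0,0,0.172],[0,0,0.172],[0,0,0.172],[0,0,0.172]], claw=[1,1,1,1,1,1,1,1])

```text
time_s: 1.3
ee_pos: [0.3082, 0.3722, 0.2533]
tool_rot: [-0.832, -3.029, -0.0]
contact_force: [-0.5, -0.2, 0.9]
gripper_width: 1.0
gripper_force: 0.0
```

```bash
python3 plan.py 0.418,0.266,0.11,59.3 0.418,0.266,0.026,59.3
```

```text
t 1.3 tcp [0.3082 0.3722 0.2533] phi 59.3 q1,q6 [ 0.6476 -0.3871] g 1.0004315965807535 0.0
0.418,0.266,0.11,59.3 shift [-0.7438 -0.1761  0.716 ] rotz -0.0003
0.418,0.266,0.026,59.3 shift [-0.7441 -0.1761  1.136 ] rotz -0.0003
```

Request:
jog_arm(translation=[[-0.15,-0.04,0.1],[-0.35,-0.08,0.25],[-0.55,-0.13,0.4],[-0.7,-0.165,0.55],[-0.744,-0.176,0.68],[-0.744,-0.176,0.76],[-0.744,-0.176,0.8],[-0.744,-0.176,0.8]], delta_rot=[[0,0,0],[0,0,0],[0,0,0],[0,0,0],[0,0,0],[0,0,0],[0,0,0],[0,0,0]], claw=[1,1,1,1,1,1,1,1])

```text
time_s: 2.3
ee_pos: [0.4179, 0.2663, 0.0931]
tool_rot: [-0.83, -3.029, 0.001]
contact_force: [-0.9, 0.1, 0.2]
gripper_width: 1.002
gripper_force: 0.0
```

```bash
python3 plan.py 0.418,0.266,0.026,59.3; python3 -c "
from h import *
cv2.imwrite('pics/a1.png',np.hstack([cv2.resize(capture(n)[y-40:y+40,x-40:x+40],(400,400),interpolation=2) for n,x,y in(('scene',348,152),('top',174,240))])[:,:,::-1])"
```

```text
t 2.3 tcp [0.4179 0.2663 0.0931] phi 59.4 q1,q6 [ 0.3418 -0.6942] g 1.001726550959023 0.0
0.418,0.266,0.026,59.3 shift [-0.0015 -0.001   0.3354] rotz 0.0006
```

View pics/a1.png

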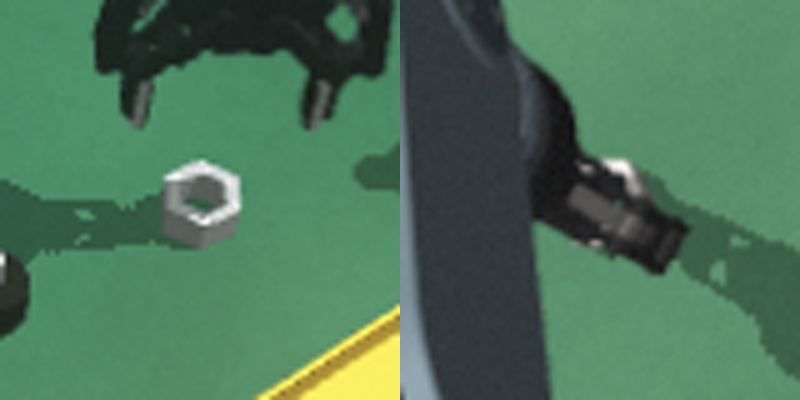

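The scene crop shows the nut centred between the open fingers.

Request:
jog_arm(translation=[[0,0,0.12],[0,0,0.24],[0,0,0.335],[0,0,0.335],[0,0,0.335],[0,0,0.335],[0,0,0.335],[0,0,0.335]], delta_rot=[[0,0,0],[0,0,0],[0,0,0],[0,0,0],[0,0,0],[0,0,0],[0,0,0],[0,0,0]], claw=[1,1,1,1,-1,-1,-1,-1])

```text
time_s: 3.4
ee_pos: [0.4191, 0.266, 0.0275]
tool_rot: [0.831, 3.028, 0.002]
contact_force: [-1.6, -1.3, 6.7]
gripper_width: 0.466
gripper_force: 60.8
```

```bash
python3 plan.py 0.418,0.266,0.12,59.3 0.652,-0.254,0.12,95.8
```

```text
t 3.4 tcp [0.4191 0.266  0.0275] phi 59.3 q1,q6 [ 0.3405 -0.6944] g 0.4657230803441616 60.83143374017709
0.418,0.266,0.12,59.3 shift [ 0.0043 -0.0023 -0.4623] rotz -0.0
0.652,-0.254,0.12,95.8 shift [-2.3292 -1.6405 -0.4616] rotz -0.4056
```

Request:
jog_arm(translation=[[0,0,-0.12],[0,0,-0.3],[-0.1,-0.07,-0.46],[-0.3,-0.21,-0.5],[-0.5,-0.35,-0.5],[-0.7,-0.49,-0.5],[-0.87,-0.61,-0.5],[-1,-0.7,-0.5]], delta_rot=[[0,0,0],[0,0,0],[0,0,0],[0,0,-0.06],[0,0,-0.12],[0,0,-0.18],[0,0,-0.24],[0,0,-0.3]], claw=[-1,-1,-1,-1,-1,-1,-1,-1])

```text
time_s: 4.4
ee_pos: [0.5194, 0.0415, 0.1266]
tool_rot: [0.099, 3.14, -0.0]
contact_force: [0.5, 1.1, -2.0]
gripper_width: 0.464
gripper_force: 61.4
```

```bash
python3 plan.py 0.652,-0.254,0.12,95.8
```

```text
t 4.4 tcp [0.5194 0.0415 0.1266] phi 86.4 q1,q6 [-0.1345 -1.6424] g 0.46385732637466714 61.37556025915728
0.652,-0.254,0.12,95.8 shift [-0.7542 -1.4328  0.0335] rotz -0.1045
```

Request:
jog_arm(translation=[[-0.1,-0.18,0],[-0.22,-0.36,0],[-0.33,-0.54,0],[-0.45,-0.72,0],[-0.55,-0.86,0],[-0.65,-0.95,0],[-0.75,-1,0],[-0.75,-1,0]], delta_rot=[[0,0,0],[0,0,-0.02],[0,0,-0.04],[0,0,-0.06],[0,0,-0.08],[0,0,-0.104],[0,0,-0.104],[0,0,-0.104]], claw=[-1,-1,-1,-1,-1,-1,-1,-1])

```text
time_s: 5.4
ee_pos: [0.6563, -0.167, 0.126]
tool_rot: [-0.153, 3.138, -0.0]
contact_force: [-0.4, 0.6, -1.9]
gripper_width: 0.464
gripper_force: 61.3
```

```bash
python3 plan.py 0.652,-0.254,0.1,95.8 0.652,-0.254,0.0325,95.8
```

```text
t 5.4 tcp [ 0.6563 -0.167   0.126 ] phi 95.6 q1,q6 [-0.4135 -2.0819] g 0.4635050463531661 61.322146718875956
0.652,-0.254,0.1,95.8 shift [ 0.0639 -0.4307  0.1301] rotz -0.0023
0.652,-0.254,0.0325,95.8 shift [ 0.064  -0.4306  0.4676] rotz -0.0023
```

Request:
jog_arm(translation=[[0.02,-0.15,0],[0.05,-0.33,0],[0.064,-0.43,0.05],[0.064,-0.43,0.15],[0.064,-0.43,0.25],[0.064,-0.43,0.35],[0.064,-0.43,0.42],[0.064,-0.43,0.44]], delta_rot=[[0,0,0],[0,0,0],[0,0,0],[0,0,0],[0,0,0],[0,0,0],[0,0,0],[0,0,0]], claw=[-1,-1,-1,-1,-1,-1,-1,-1])

```text
time_s: 6.4
ee_pos: [0.6509, -0.2521, 0.0367]
tool_rot: [0.156, -3.136, -0.002]
contact_force: [0.3, 0.4, -1.1]
gripper_width: 0.464
gripper_force: 61.4
```

```bash
python3 plan.py 0.652,-0.254,0.0325,95.8 ; python3 -c "
from h import *
cv2.imwrite('pics/a2.png',np.hstack([cv2.resize(capture(n)[y-50:y+50,x-50:x+50],(400,400),interpolation=2) for n,x,y in(('scene',210,303),('top',383,157))])[:,:,::-1])"
```

```text
t 6.4 tcp [ 0.6509 -0.2521  0.0367] phi 95.7 q1,q6 [-0.529  -2.1989] g 0.4636348433357534 61.356374159768166
0.652,-0.254,0.0325,95.8 shift [-0.0048 -0.01    0.021 ] rotz -0.0014
```

View pics/a2.png

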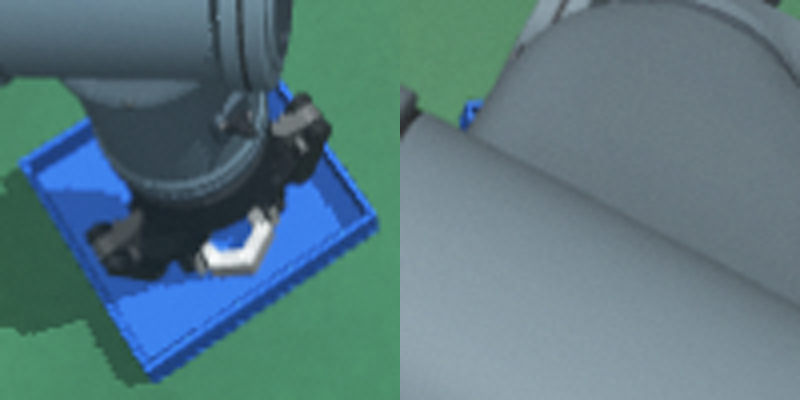

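The nut is level in the jaws inside the blue tray, clear of the far wall.

Request:
jog_arm(translation=[[0,0,0.012],[0,0,0.024],[0,0,0.024],[0,0,0.024],[0,0,0.024],[0,0,-0.1],[0,0,-0.25],[0,0,-0.4]], delta_rot=[[0,0,0],[0,0,0],[0,0,0],[0,0,0],[0,0,0],[0,0,0],[0,0,0],[0,0,0]], claw=[-1,-1,-1,0.5,0.5,0.5,0.5,0.5])

```text
time_s: 7.5
ee_pos: [0.6515, -0.2529, 0.1194]
tool_rot: [-0.155, 3.138, -0.0]
contact_force: [0.2, 0.6, 0.9]
gripper_width: 0.746
gripper_force: 0.0
```

```bash
python3 plan.py 0.452,-0.151,0.1,85.3 0.452,-0.151,0.1,145.3
```

```text
t 7.5 tcp [ 0.6515 -0.2529  0.1194] phi 95.7 q1,q6 [-0.5295 -2.1989] g 0.745541519716303 0.0
0.452,-0.151,0.1,85.3 shift [0.9424 0.6053 0.0967] rotz 0.115
0.452,-0.151,0.1,145.3 shift [0.9424 0.6053 0.0967] rotz -0.5517
```

Request:
jog_arm(translation=[[0.15,0.1,0],[0.32,0.2,0],[0.49,0.31,0],[0.66,0.42,0],[0.8,0.52,0],[0.9,0.58,0.05],[0.942,0.605,0.12],[0.942,0.605,0.12]], delta_rot=[[0,0,0],[0,0,0.03],[0,0,0.06],[0,0,0.09],[0,0,0.115],[0,0,0.115],[0,0,0.115],[0,0,0.115]], claw=[0.7,0.7,0.7,0.7,0.7,0.7,0.7,0.7])

```text
time_s: 8.5
ee_pos: [0.4511, -0.1504, 0.0941]
tool_rot: [-0.129, -3.138, -0.001]
contact_force: [0.3, 0.4, -0.4]
gripper_width: 0.852
gripper_force: 0.0
```

```bash
python3 plan.py 0.452,-0.151,0.027,85.3; python3 -c "
from h import *
cv2.imwrite('pics/a3.png',np.hstack([cv2.resize(capture(n)[y-50:y+50,x-50:x+50],(400,400),interpolation=2) for n,x,y in(('scene',210,303),('scene',220,226))])[:,:,::-1])"
```

```text
t 8.5 tcp [ 0.4511 -0.1504  0.0941] phi 85.3 q1,q6 [-0.557  -2.0458] g 0.8521258353243886 0.0
0.452,-0.151,0.027,85.3 shift [-0.0052 -0.0028  0.3353] rotz -0.0
```

View pics/a3.png

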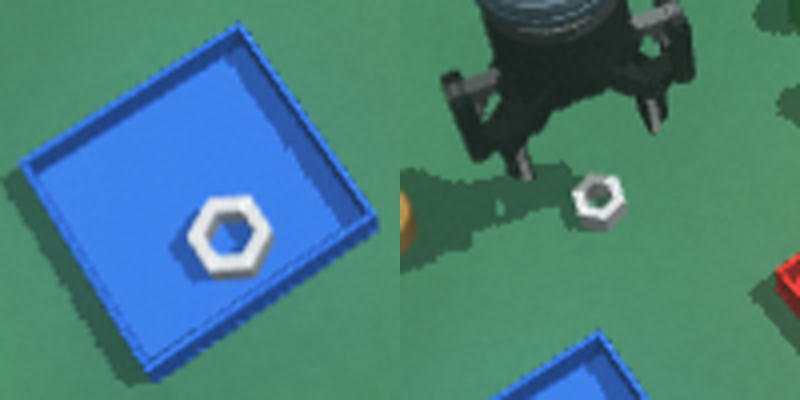

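The big nut lies flat in the blue tray, clear of the walls. The small nut sits between the fingers.

Request:
jog_arm(translation=[[0,0,0.12],[0,0,0.24],[-0.004,0,0.33],[-0.004,0,0.33],[-0.004,0,0.33],[-0.004,0,0.33],[-0.004,0,0.33],[-0.004,0,0.33]], delta_rot=[[0,0,0],[0,0,0],[0,0,0],[0,0,0],[0,0,0],[0,0,0],[0,0,0],[0,0,0]], claw=[0.7,0.7,0.7,0.7,-1,-1,-1,-1])

```text
time_s: 9.6
ee_pos: [0.4536, -0.1515, 0.0296]
tool_rot: [0.129, 3.137, -0.002]
contact_force: [-0.0, 0.9, 7.1]
gripper_width: 0.333
gripper_force: 58.8
```

```bash
python3 plan.py 0.586,-0.26,0.12,95.8
```

```text
t 9.6 tcp [ 0.4536 -0.1515  0.0296] phi 85.3 q1,q6 [-0.5562 -2.045 ] g 0.3327469108018994 58.81865283474326
0.586,-0.26,0.12,95.8 shift [-0.7053 -0.4868 -0.4499] rotz -0.1167
```

Request:
jog_arm(translation=[[0,0,-0.12],[0,0,-0.28],[-0.05,-0.03,-0.44],[-0.2,-0.14,-0.5],[-0.37,-0.26,-0.5],[-0.54,-0.38,-0.5],[-0.68,-0.47,-0.5],[-0.705,-0.487,-0.5]], delta_rot=[[0,0,0],[0,0,0],[0,0,0],[0,0,-0.03],[0,0,-0.06],[0,0,-0.09],[0,0,-0.117],[0,0,-0.117]], claw=[-1,-1,-1,-1,-1,-1,-1,-1])

```text
time_s: 10.6
ee_pos: [0.5865, -0.261, 0.1284]
tool_rot: [-0.159, 3.137, -0.001]
contact_force: [-0.1, -0.6, -1.6]
gripper_width: 0.333
gripper_force: 59.7
```

```bash
python3 plan.py 0.586,-0.26,0.0345,95.8
```

```text
t 10.6 tcp [ 0.5865 -0.261   0.1284] phi 95.8 q1,q6 [-0.5921 -2.2639] g 0.3334395611533328 59.72607512958348
0.586,-0.26,0.0345,95.8 shift [0.0027 0.0058 0.4697] rotz -0.0001
```

Request:
jog_arm(translation=[[0,0,0.12],[0,0,0.24],[0,0,0.34],[0,0,0.42],[0,0,0.46],[0,0,0.468],[0,0,0.468],[0,0,0.468]], delta_rot=[[0,0,0],[0,0,0],[0,0,0],[0,0,0],[0,0,0],[0,0,0],[0,0,0],[0,0,0]], claw=[-1,-1,-1,-1,-1,-1,-1,0.1])

```text
time_s: 11.6
ee_pos: [0.5859, -0.26, 0.0356]
tool_rot: [-0.16, 3.136, -0.002]
contact_force: [0.3, 0.5, 0.8]
gripper_width: 0.53
gripper_force: 0.0
```

Request:
jog_arm(translation=[[0,0,0],[0,0,0],[0,0,0],[0,0,-0.1],[0,0,-0.22],[0,0,-0.35],[0,0,-0.45],[0,0,-0.45]], delta_rot=[[0,0,0],[0,0,0],[0,0,0],[0,0,0],[0,0,0],[0,0,0],[0,0,0],[0,0,0]], claw=[0.4,0.4,0.4,0.4,0.4,0.4,0.4,0.4])

```text
time_s: 12.6
ee_pos: [0.5864, -0.2604, 0.1266]
tool_rot: [-0.16, 3.134, -0.004]
contact_force: [-0.1, 0.7, 0.4]
gripper_width: 0.7
gripper_force: 0.0
```

```bash
python3 plan.py 0.398,-0.28,0.1,155 0.398,-0.28,0.1,97.2
```

```text
t 12.6 tcp [ 0.5864 -0.2604  0.1266] phi 95.8 q1,q6 [-0.5914 -2.264 ] g 0.700265183649271 0.0
0.398,-0.28,0.1,155 shift [ 0.9476 -0.0016  0.1301] rotz -0.6574
0.398,-0.28,0.1,97.2 shift [ 0.9476 -0.0016  0.1301] rotz -0.0152
```

Request:
jog_arm(translation=[[0.12,0,0],[0.28,0,0],[0.45,0,0],[0.62,0,0],[0.78,0,0],[0.9,0,0],[0.948,0,0.05],[0.948,0,0.13]], delta_rot=[[0,0,0],[0,0,0],[0,0,0],[0,0,-0.01],[0,0,-0.015],[0,0,-0.015],[0,0,-0.015],[0,0,-0.015]], claw=[1,1,1,1,1,1,1,1])

```text
time_s: 13.6
ee_pos: [0.3964, -0.2791, 0.0978]
tool_rot: [-0.195, 3.135, -0.0]
contact_force: [1.2, -0.1, 0.4]
gripper_width: 1.003
gripper_force: 0.0
```

```bash
python3 plan.py 0.398,-0.28,0.029,97.2; python3 -c "
from h import *
cv2.imwrite('pics/a4.png',np.hstack([cv2.resize(capture(n)[y-50:y+50,x-50:x+50],(400,400),interpolation=2) for n,x,y in(('scene',210,303),('scene',164,231))])[:,:,::-1])"
```

```text
t 13.6 tcp [ 0.3964 -0.2791  0.0978] phi 97.1 q1,q6 [-0.844  -2.5392] g 1.0026572157988711 0.0
0.398,-0.28,0.029,97.2 shift [-0.0071 -0.0056  0.344 ] rotz -0.0008
```

View pics/a4.png

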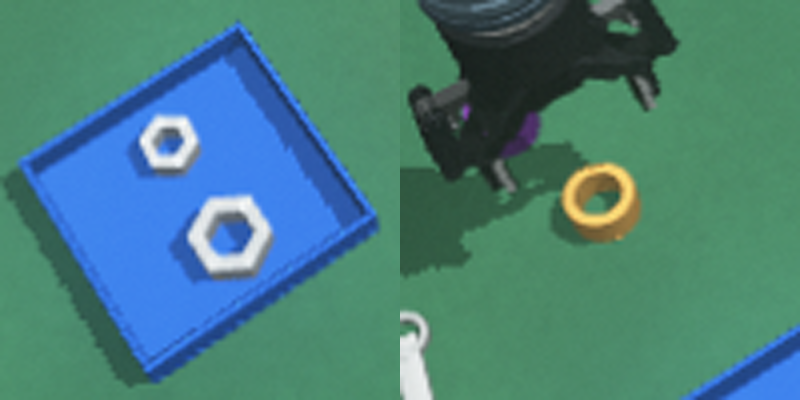

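Both nuts lie flat and apart in the blue tray. The wide bush lies between the open fingers and the purple decoy is clear behind them.

Request:
jog_arm(translation=[[-0.004,-0.003,0.12],[-0.006,-0.004,0.24],[-0.006,-0.004,0.34],[-0.006,-0.004,0.34],[-0.006,-0.004,0.34],[-0.006,-0.004,0.34],[-0.006,-0.004,0.34],[-0.006,-0.004,0.34]], delta_rot=[[0,0,0],[0,0,0],[0,0,0],[0,0,0],[0,0,0],[0,0,0],[0,0,0],[0,0,0]], claw=[1,1,1,1,-1,-1,-1,-1])

```text
time_s: 14.7
ee_pos: [0.3986, -0.2802, 0.0321]
tool_rot: [-0.197, 3.134, -0.003]
contact_force: [-0.9, 0.9, 7.4]
gripper_width: 0.494
gripper_force: 60.6
```

```bash
python3 plan.py 0.398,-0.28,0.15,97.2 0.649,0.273,0.15,97.2
```

```text
t 14.7 tcp [ 0.3986 -0.2802  0.0321] phi 97.2 q1,q6 [-0.8421 -2.5382] g 0.49395247006294307 60.60385080054402
0.398,-0.28,0.15,97.2 shift [ 0.0023  0.0002 -0.5897] rotz -0.0003
0.649,0.273,0.15,97.2 shift [-1.5883  2.5868 -0.5924] rotz -0.0003
```

Request:
jog_arm(translation=[[0,0,-0.12],[0,0,-0.28],[-0.05,0.05,-0.44],[-0.15,0.2,-0.52],[-0.27,0.38,-0.52],[-0.39,0.56,-0.52],[-0.5,0.74,-0.52],[-0.6,0.9,-0.52]], delta_rot=[[0,0,0],[0,0,0],[0,0,0],[0,0,0],[0,0,0],[0,0,0],[0,0,0],[0,0,0]], claw=[-1,-1,-1,-1,-1,-1,-1,-1])

```text
time_s: 15.7
ee_pos: [0.4949, -0.0845, 0.1351]
tool_rot: [-0.197, 3.135, -0.0]
contact_force: [1.1, -0.6, -1.2]
gripper_width: 0.493
gripper_force: 62.0
```

```bash
python3 plan.py 0.649,0.273,0.13,97.2; python3 -c "
from h import *
I=capture('scene');s=get_state()['ee_pos'];x,y=map(int,proj('scene',s)[0]);print(x,y)
cv2.imwrite('pics/a5.png',cv2.resize(I[max(y-45,0):y+45,x-45:x+45],(400,400),interpolation=2)[:,:,::-1])"
```

```text
t 15.7 tcp [ 0.4949 -0.0845  0.1351] phi 97.2 q1,q6 [-0.3917 -2.0881] g 0.49292107227753923 61.98418462648988
0.649,0.273,0.13,97.2 shift [-0.9883  1.6769  0.0256] rotz -0.0
249 201
```

View pics/a5.png

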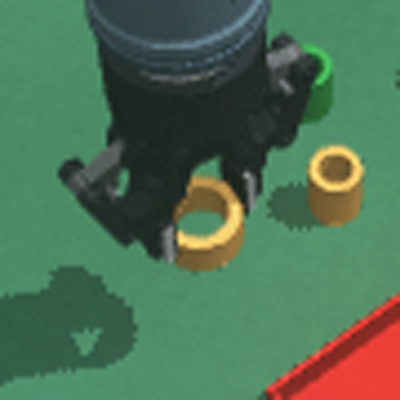

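The bush is held level, roughly centred in the pads.

Request:
jog_arm(translation=[[-0.1,0.15,0],[-0.22,0.34,0],[-0.34,0.53,0],[-0.46,0.72,0],[-0.6,0.86,0],[-0.74,0.97,0],[-0.86,1,0],[-0.985,1,0]], delta_rot=[[0,0,0],[0,0,0],[0,0,0],[0,0,0],[0,0,0],[0,0,0],[0,0,0],[0,0,0]], claw=[-1,-1,-1,-1,-1,-1,-1,-1])

```text
time_s: 16.75
ee_pos: [0.6653, 0.138, 0.1347]
tool_rot: [0.199, -3.135, -0.0]
contact_force: [0.0, 0.0, -2.1]
gripper_width: 0.492
gripper_force: 62.0
```

```bash
python3 plan.py 0.649,0.273,0.037,97.2
```

```text
t 16.75 tcp [0.6653 0.138  0.1347] phi 97.3 q1,q6 [ 0.0407 -1.6569] g 0.4918069499828376 62.00403034687042
0.649,0.273,0.037,97.2 shift [-0.0048  0.6798  0.4887] rotz 0.0007
```

Request:
jog_arm(translation=[[0,0.18,0],[0,0.38,0],[0,0.56,0],[0,0.66,0.05],[0,0.68,0.17],[0,0.68,0.29],[0,0.68,0.4],[0,0.68,0.46]], delta_rot=[[0,0,0],[0,0,0],[0,0,0],[0,0,0],[0,0,0],[0,0,0],[0,0,0],[0,0,0]], claw=[-1,-1,-1,-1,-1,-1,-1,-1])

```text
time_s: 17.75
ee_pos: [0.6471, 0.271, 0.0405]
tool_rot: [0.196, -3.132, 0.001]
contact_force: [-0.1, -0.6, -1.9]
gripper_width: 0.494
gripper_force: 62.0
```

```bash
python3 plan.py 0.649,0.273,0.037,97.2; python3 -c "
from h import *
cv2.imwrite('pics/a6.png',cv2.resize(capture('scene')[158:248,349:439],(400,400),interpolation=2)[:,:,::-1])"
```

```text
t 17.75 tcp [0.6471 0.271  0.0405] phi 97.2 q1,q6 [ 0.2382 -1.4573] g 0.4937164964888695 62.01372742652893
0.649,0.273,0.037,97.2 shift [-0.0109  0.0087  0.0174] rotz -0.0005
```

View pics/a6.png

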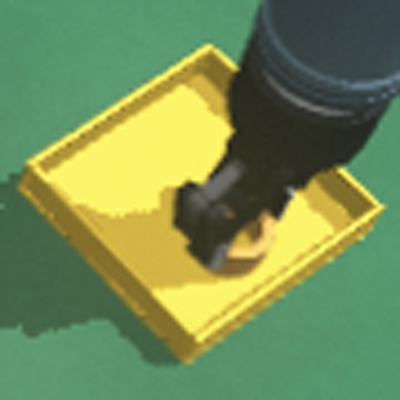

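The bush is in the yellow tray but close to its far wall, so I'll shift it back about 8 mm before releasing.

Request:
jog_arm(translation=[[0.02,0,0],[0.04,0,0.01],[0.04,0,0.018],[0.04,0,0.018],[0.04,0,0.018],[0.04,0,0.018],[0.04,0,0.018],[0.04,0,0.018]], delta_rot=[[0,0,0],[0,0,0],[0,0,0],[0,0,0],[0,0,0],[0,0,0],[0,0,0],[0,0,0]], claw=[-1,-1,-1,-1,0.1,0.3,0.5,0.5])

```text
time_s: 18.8
ee_pos: [0.6402, 0.271, 0.0392]
tool_rot: [-0.197, 3.135, 0.0]
contact_force: [0.6, -0.3, -0.0]
gripper_width: 0.748
gripper_force: 0.0
```

Request:
jog_arm(translation=[[0,0,-0.08],[0,0,-0.2],[0,0,-0.35],[0,0,-0.45],[0.15,-0.15,-0.5],[0.3,-0.3,-0.5],[0.45,-0.5,-0.5],[0.6,-0.7,-0.5]], delta_rot=[[0,0,0],[0,0,0],[0,0,0],[0,0,0],[0,0,0],[0,0,0],[0,0,0],[0,0,0]], claw=[0.5,0.5,0.5,0.5,0.5,0.5,0.5,0.5])

```text
time_s: 19.8
ee_pos: [0.5382, 0.116, 0.1406]
tool_rot: [-0.198, 3.133, -0.0]
contact_force: [0.4, -1.3, -0.8]
gripper_width: 0.75
gripper_force: 0.0
```

```bash
python3 plan.py 0.4575,0.0187,0.12,97.2 0.4575,0.0187,0.034,97.2
python3 - <<'E'
from h import *
I={n:capture(n) for n in("scene","top")}
def bl(im):
    H=cv2.cvtColor(im,cv2.COLOR_RGB2HSV).astype(int);return (abs(H[...,0]-17)<6)&(H[...,1]>90)&(H[...,2]>90)
for n,p in(("scene",(394,203)),("top",(173,165))): print(n,[(b[0],b[1],plane(n,b[1],.0165)[0]) for b in blobs(bl(I[n]),p,30,60)])
cv2.imwrite('pics/a7.png',cv2.resize(I["scene"][158:248,349:439],(400,400),interpolation=2)[:,:,::-1])
E
```

```text
t 19.8 tcp [0.5382 0.116  0.1406] phi 97.2 q1,q6 [ 0.0098 -1.6869] g 0.7502486671473971 0.0
0.4575,0.0187,0.12,97.2 shift [ 0.4615 -0.4321  0.102 ] rotz 0.0002
0.4575,0.0187,0.034,97.2 shift [ 0.4624 -0.432   0.532 ] rotz 0.0002
scene [(234.0, array([398.2963, 209.6681]), array([0.639 , 0.2705, 0.0165]))]
top [(136.5, array([181.8547, 157.6667]), array([0.6288, 0.2505, 0.0165]))]
```

View pics/a7.png

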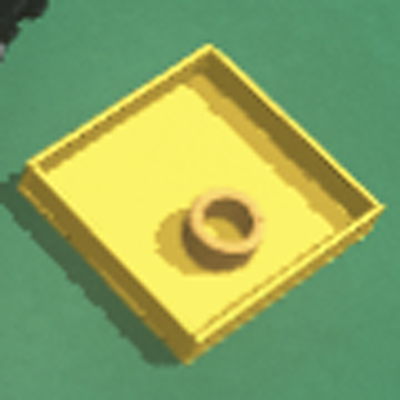

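The wide bush lies flat, well clear of the walls. Next is the tall bush.

Request:
jog_arm(translation=[[0.08,-0.08,0],[0.2,-0.19,0],[0.32,-0.3,0],[0.42,-0.39,0],[0.462,-0.432,0.03],[0.462,-0.432,0.15],[0.462,-0.432,0.27],[0.462,-0.432,0.3]], delta_rot=[[0,0,0],[0,0,0],[0,0,0],[0,0,0],[0,0,0],[0,0,0],[0,0,0],[0,0,0]], claw=[0.7,0.7,0.7,0.7,0.7,0.7,0.7,0.7])

```text
time_s: 20.9
ee_pos: [0.4575, 0.0203, 0.0781]
tool_rot: [0.197, -3.134, -0.001]
contact_force: [-0.0, -0.0, -0.4]
gripper_width: 0.853
gripper_force: 0.0
```

```bash
python3 plan.py 0.4575,0.0187,0.034,97.2; python3 -c "
from h import *
cv2.imwrite('pics/a8.png',cv2.resize(capture('scene')[145:235,235:325],(400,400),interpolation=2)[:,:,::-1])"
```

```text
t 20.9 tcp [0.4575 0.0203 0.0781] phi 97.2 q1,q6 [-0.2002 -1.8967] g 0.8534275620448214 0.0
0.4575,0.0187,0.034,97.2 shift [ 0.0005 -0.0083  0.2204] rotz -0.0001
```

View pics/a8.png

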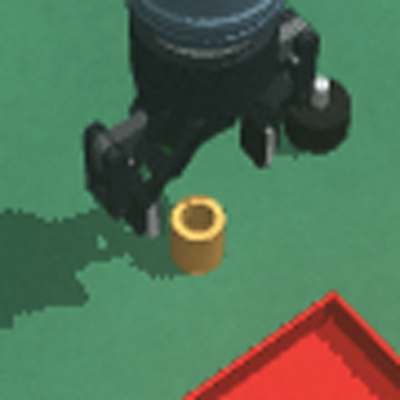

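The tall bush is between the fingers, slightly toward the right-hand (−y) one, with green and mount clear.

Request:
jog_arm(translation=[[0,-0.015,0.05],[0,-0.015,0.13],[0,-0.015,0.2],[0,-0.015,0.22],[0,-0.015,0.22],[0,-0.015,0.22],[0,-0.015,0.22],[0,-0.015,0.22]], delta_rot=[[0,0,0],[0,0,0],[0,0,0],[0,0,0],[0,0,0],[0,0,0],[0,0,0],[0,0,0]], claw=[0.7,0.7,0.7,0.5,0,-0.5,-1,-1])

```text
time_s: 21.95
ee_pos: [0.4585, 0.0168, 0.0358]
tool_rot: [-0.197, 3.134, -0.0]
contact_force: [-1.8, 0.9, 6.0]
gripper_width: 0.351
gripper_force: 59.7
```

```bash
python3 plan.py 0.579,0.264,0.15,97.2
```

```text
t 21.95 tcp [0.4585 0.0168 0.0358] phi 97.2 q1,q6 [-0.2073 -1.9036] g 0.3513828495052671 59.66226764023304
0.579,0.264,0.15,97.2 shift [-0.753   1.1507 -0.5706] rotz -0.0002
```

Request:
jog_arm(translation=[[0,0,-0.12],[0,0,-0.28],[-0.04,0.06,-0.44],[-0.16,0.24,-0.5],[-0.28,0.43,-0.5],[-0.4,0.62,-0.5],[-0.52,0.8,-0.5],[-0.64,0.96,-0.5]], delta_rot=[[0,0,0],[0,0,0],[0,0,0],[0,0,0],[0,0,0],[0,0,0],[0,0,0],[0,0,0]], claw=[-1,-1,-1,-1,-1,-1,-1,-1])

```text
time_s: 22.95
ee_pos: [0.5612, 0.2248, 0.1348]
tool_rot: [0.198, -3.135, 0.0]
contact_force: [0.5, 0.4, -2.2]
gripper_width: 0.349
gripper_force: 59.6
```

```bash
python3 plan.py 0.579,0.264,0.041,97.2
```

```text
t 22.95 tcp [0.5612 0.2248 0.1348] phi 97.2 q1,q6 [ 0.1968 -1.4999] g 0.3485801839641991 59.62604708969593
0.579,0.264,0.041,97.2 shift [-0.1129  0.1832  0.4688] rotz 0.0002
```

Request:
jog_arm(translation=[[-0.05,0.08,0],[-0.113,0.183,0],[-0.113,0.183,0.08],[-0.113,0.183,0.2],[-0.113,0.183,0.32],[-0.113,0.183,0.42],[-0.113,0.183,0.46],[-0.113,0.183,0.46]], delta_rot=[[0,0,0],[0,0,0],[0,0,0],[0,0,0],[0,0,0],[0,0,0],[0,0,0],[0,0,0]], claw=[-1,-1,-1,-1,-1,-1,-1,-1])

```text
time_s: 23.95
ee_pos: [0.5781, 0.2615, 0.0423]
tool_rot: [0.196, -3.133, 0.001]
contact_force: [0.2, -0.3, -0.9]
gripper_width: 0.35
gripper_force: 59.6
```

```bash
python3 plan.py 0.579,0.264,0.0405,97.2; python3 -c "
from h import *
cv2.imwrite('pics/a9.png',cv2.resize(capture('scene')[158:248,349:439],(400,400),interpolation=2)[:,:,::-1])"
```

```text
t 23.95 tcp [0.5781 0.2615 0.0423] phi 97.1 q1,q6 [ 0.2494 -1.446 ] g 0.35006486054657027 59.63667377829552
0.579,0.264,0.0405,97.2 shift [-0.0058  0.0117  0.0087] rotz -0.0006
```

View pics/a9.png

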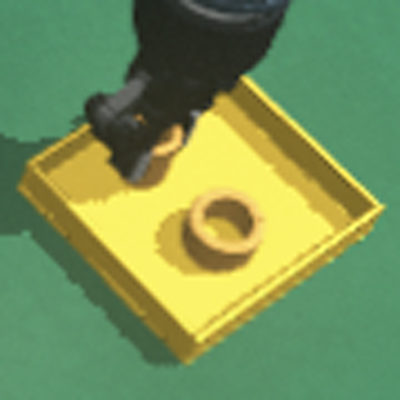

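The tall bush is upright over the near half of the yellow tray with clearance all round. Releasing.

Request:
jog_arm(translation=[[0,0,0.006],[0,0,0.011],[0,0,0.011],[0,0,0.011],[0,0,0.011],[0,0,0.011],[0,0,0.011],[0,0,0.011]], delta_rot=[[0,0,0],[0,0,0],[0,0,0],[0,0,0],[0,0,0],[0,0,0],[0,0,0],[0,0,0]], claw=[-1,-1,-1,-0.25,-0.1,0.1,0.4,0.5])

```text
time_s: 25.0
ee_pos: [0.5789, 0.2625, 0.0409]
tool_rot: [-0.197, 3.135, 0.0]
contact_force: [0.1, 0.2, -0.4]
gripper_width: 0.749
gripper_force: 0.0
```

Request:
jog_arm(translation=[[0,0,-0.08],[0,0,-0.2],[0,0,-0.35],[0,0,-0.45],[0.1,-0.1,-0.5],[0.25,-0.22,-0.5],[0.4,-0.35,-0.5],[0.5,-0.45,-0.5]], delta_rot=[[0,0,0],[0,0,0],[0,0,0],[0,0,0],[0,0,0],[0,0,0],[0,0,0],[0,0,0]], claw=[0.5,0.5,0.5,0.5,0.5,0.5,0.5,0.5])

```text
time_s: 26.0
ee_pos: [0.49, 0.1598, 0.1422]
tool_rot: [-0.197, 3.134, -0.0]
contact_force: [0.6, -0.8, 0.3]
gripper_width: 0.746
gripper_force: 0.0
```

```bash
python3 plan.py 0.4145,0.1287,0.095,98.7
```

```text
t 26.0 tcp [0.49   0.1598 0.1422] phi 97.2 q1,q6 [ 0.0987 -1.5974] g 0.7461958301908512 0.0
0.4145,0.1287,0.095,98.7 shift [ 0.394  -0.1071  0.2355] rotz -0.0169
```

Request:
jog_arm(translation=[[0.06,-0.02,0],[0.16,-0.04,0],[0.27,-0.07,0],[0.36,-0.1,0],[0.394,-0.107,0.05],[0.394,-0.107,0.15],[0.394,-0.107,0.23],[0.394,-0.107,0.25]], delta_rot=[[0,0,0],[0,0,0],[0,0,0],[0,0,-0.017],[0,0,-0.017],[0,0,-0.017],[0,0,-0.017],[0,0,-0.017]], claw=[0.6,0.6,0.6,0.6,0.6,0.6,0.6,0.6])

```text
time_s: 27.0
ee_pos: [0.4153, 0.1299, 0.0899]
tool_rot: [0.238, -3.131, -0.0]
contact_force: [0.2, -0.2, -0.1]
gripper_width: 0.8
gripper_force: 0.0
```

```bash
python3 plan.py 0.4145,0.1287,0.031,98.7; python3 -c "
from h import *
I=capture('scene')
cv2.imwrite('pics/a10.png',np.hstack([cv2.resize(I[y-45:y+45,x-45:x+45],(400,400),interpolation=2) for x,y in((394,203),(307,170))])[:,:,::-1])"
```

```text
t 27.0 tcp [0.4153 0.1299 0.0899] phi 98.7 q1,q6 [ 0.0456 -1.6771] g 0.800115753961252 0.0
0.4145,0.1287,0.031,98.7 shift [ 0.0042 -0.0055  0.2944] rotz -0.0001
```

View pics/a10.png

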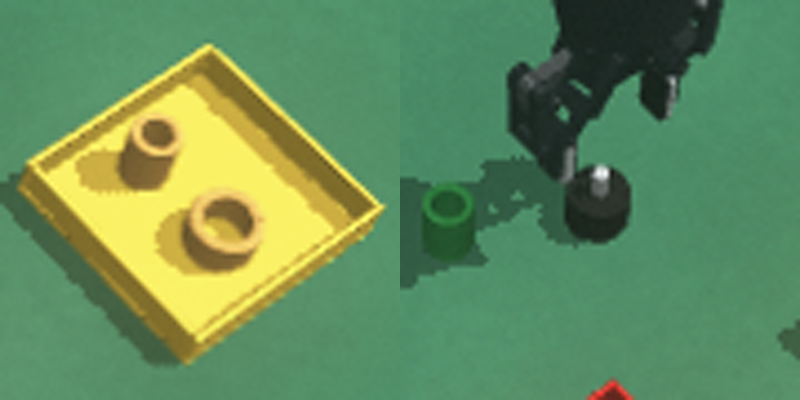

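The yellow tray holds both bushings upright and apart. The mount is between the fingers but may be off-centre, so I'll check by projection.

```bash
python3 -c "
from h import *
o=np.array([307-45,170-45]);f=400/90
for z in(.0715,.06,.028):print(z,(proj('scene',[0.4153,.1299,z])-o)*f+[400,0])
print((proj('scene',[0.4145,.1287,.028])-o)*f+[400,0],(proj('scene',[0.4145,.1287,.046])-o)*f+[400,0])"
```

```text
0.0715 [[604.382  145.3365]]
0.06 [[603.0144 157.1809]]
0.028 [[599.3327 189.0489]]
[[596.9673 188.9068]] [[598.9833 171.1734]]
```

Projection confirms alignment (stud top predicted at 599,171, seen at 600,170).

Request:
jog_arm(translation=[[0.004,-0.008,0.08],[0.004,-0.008,0.18],[0.004,-0.008,0.27],[0.004,-0.008,0.295],[0.004,-0.008,0.295],[0.004,-0.008,0.295],[0.004,-0.008,0.295],[0.004,-0.008,0.295]], delta_rot=[[0,0,0],[0,0,0],[0,0,0],[0,0,0],[0,0,0],[0,0,0],[0,0,0],[0,0,0]], claw=[0.6,0.6,0.6,0.6,0,-0.5,-1,-1])

```text
time_s: 28.05
ee_pos: [0.4156, 0.128, 0.0329]
tool_rot: [-0.238, 3.131, 0.0]
contact_force: [-1.5, 0.0, 6.0]
gripper_width: 0.444
gripper_force: 59.9
```

```bash
python3 plan.py 0.614,0.002,0.13,98.7
```

```text
t 28.05 tcp [0.4156 0.128  0.0329] phi 98.7 q1,q6 [ 0.0411 -1.6818] g 0.4437374341823403 59.89567995071411
0.614,0.002,0.13,98.7 shift [-0.8862 -0.7732 -0.4835] rotz 0.0001
```

Request:
jog_arm(translation=[[0,0,-0.12],[0,0,-0.28],[-0.05,-0.04,-0.44],[-0.2,-0.17,-0.5],[-0.37,-0.32,-0.5],[-0.55,-0.48,-0.5],[-0.73,-0.63,-0.5],[-0.886,-0.773,-0.5]], delta_rot=[[0,0,0],[0,0,0],[0,0,0],[0,0,0],[0,0,0],[0,0,0],[0,0,0],[0,0,0]], claw=[-1,-1,-1,-1,-1,-1,-1,-1])

```text
time_s: 29.05
ee_pos: [0.6149, 0.0009, 0.1322]
tool_rot: [-0.238, 3.132, -0.0]
contact_force: [-0.1, -0.4, -0.7]
gripper_width: 0.44
gripper_force: 60.3
```

```bash
python3 plan.py 0.614,0.002,0.038,98.7
```

```text
t 29.05 tcp [0.6149 0.0009 0.1322] phi 98.7 q1,q6 [-0.1797 -1.9023] g 0.4404497704315336 60.274693965911865
0.614,0.002,0.038,98.7 shift [0.004  0.0063 0.4712] rotz -0.0001
```

Request:
jog_arm(translation=[[0,0,0.12],[0,0,0.24],[0,0,0.34],[0,0,0.42],[0,0,0.455],[0,0,0.468],[0,0,0.468],[0,0,0.468]], delta_rot=[[0,0,0],[0,0,0],[0,0,0],[0,0,0],[0,0,0],[0,0,0],[0,0,0],[0,0,0]], claw=[-1,-1,-1,-1,-1,-1,-1,-1])

```text
time_s: 30.05
ee_pos: [0.614, 0.0018, 0.0391]
tool_rot: [-0.239, 3.131, -0.001]
contact_force: [-0.6, -0.2, -1.4]
gripper_width: 0.443
gripper_force: 60.3
```

Request:
jog_arm(translation=[[0,0,0],[0,0,0],[0,0,0],[0,0,0],[0,0,0],[0,0,-0.1],[0,0,-0.25],[0,0,-0.4]], delta_rot=[[0,0,0],[0,0,0],[0,0,0],[0,0,0],[0,0,0],[0,0,0],[0,0,0],[0,0,0]], claw=[-0.1,0,0.2,0.5,0.6,0.6,0.6,0.6])

```text
time_s: 31.05
ee_pos: [0.6132, 0.0019, 0.1189]
tool_rot: [0.239, -3.132, -0.0]
contact_force: [-0.7, -0.2, 0.3]
gripper_width: 0.8
gripper_force: 0.0
```

Request:
jog_arm(translation=[[0.1,0,-0.1],[0.25,0,-0.25],[0.4,0,-0.4],[0.55,0,-0.5],[0.7,0,-0.6],[0.85,0,-0.6],[1,0,-0.6],[1,0,-0.6]], delta_rot=[[0,0,0],[0,0,0],[0,0,0],[0,0,0],[0,0,0],[0,0,0],[0,0,0],[0,0,0]], claw=[0.6,0.6,0.6,0.6,0.6,0.6,0.6,0.6])

```text
time_s: 32.05
ee_pos: [0.4142, -0.0283, 0.2385]
tool_rot: [0.237, -3.133, 0.0]
contact_force: [-0.9, -0.3, 0.8]
gripper_width: 0.795
gripper_force: 0.0
```

```bash
python3 -c "
from h import *
I=capture('scene')
cv2.imwrite('pics/end.png',cv2.resize(I[100:360,60:460],(800,520),interpolation=2)[:,:,::-1])"
```

```text
(no output)
```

View pics/end.png

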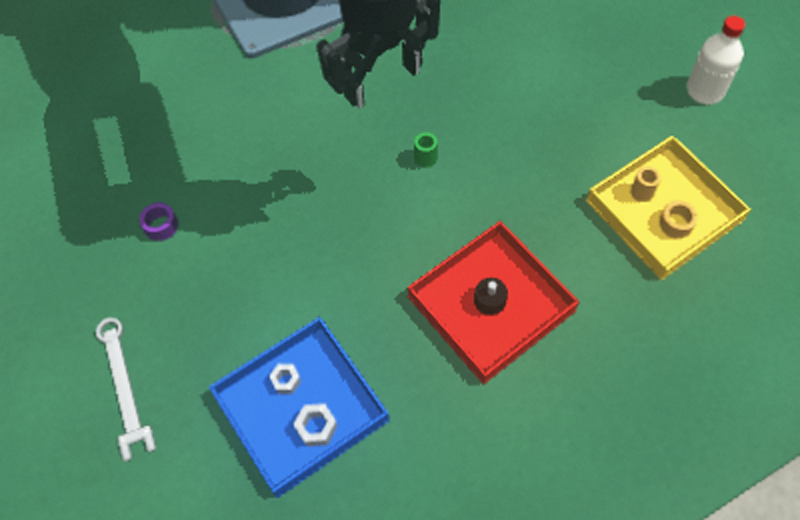

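Everything is in place: nuts flat in blue, bushings standing in yellow, mount upright in red, and the spanner, bottle and decoys undisturbed.

```bash
python3 -c "
from rig import *
print(close_job())"
```

```text
the job is handed in; nothing more can be done
None
```

The job is handed in: both nuts are in the blue tray, both bushings in the yellow and the mount in the red, all flat and right way up, with the spanner and oil bottle untouched, in about 32 s of the 115 s allowed.

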